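Centre a sample cup in the small pan of an analyser stage

ROBOT

A 7-joint arm with a two-finger parallel gripper is mounted at the origin on the work surface. World frame = base frame: x ahead of the robot, y to its left, z up, the work surface at z = 0. Lengths are in m, angles in rad, forces in N, time in s.
With the tool pointing down it reaches from about 0.425 to 0.925 m from the base axis. Payload 6.8 kg.
Tool frame: the origin (TCP) lies midway between the tips of the shut fingers; the grasp point (between the pads) lies 19 mm behind it (ctrl.hold_point_z is the distance from the TCP to the grasp point, in m); z points along the fingers, y is the line along which they close (so a half turn about z gives the same grasp; the last joint's range is limited). The gripper opens to 88 mm and grips with 3 to 60 N. Pads are 20 mm wide; open, the fingers measure 115 mm over their backs; the gripper's body (75 mm by 178 mm) begins 61 mm behind the grasp point.
Start: joints at [-1.334, 0.477, 0.022, 1.555, -0.011, 1.109, -0.083], TCP at [0.228, 0.635, 0.223] pointing down, gripper open.
Joint ranges: [-2.96, 2.96], [-0.34, 2.1], [-1.41, 1.46], [0.24, 2.44], [-1.37, 4.51], [0.17, 1.92], [-2.96, 2.96]. Speed limits (rad/s): [2.39, 2.39, 3.14, 3.14, 3.14, 3.14, 3.14].

INTERFACE

Orientations are given as a unit quaternion [x, y, z, w].
In Python, from rig import sensors, optics, job, nets, ctrl gives the robot as it stands. The module is installed in compiled form; this text tells all that it offers.
- The arm moves only by the tool send_rows, never from a script. Its argument "targets" is a list of rows, each a list of 4 numbers: the shift along the world's x, y, z normalised to -1 to 1, where 1 is 0.3 m, then the turn about the world's z normalised to -1 to 1, where 1 is pi rad. In form: [[x, y, z, turn], ...]. A call has 1 to 8 rows; each row is the pose to reach, as a shift and turn from the pose commanded when the call began, turning the shorter way round; what a row does not reach only later rows make up. A row lasts 1/8 s, in which the tool goes at most 62.5 mm and 10.7 degrees, less where a joint would pass 70% of its speed; a pose out of reach is approached as far as the arm can. A call with a number of a shift or a turn outside -1 to 1 is refused whole. A call with a gripper value outside its range is refused whole. "claw" is the finger opening in mm, from 0 to 87.8, set as the call begins (left out, the last holds). The fingers move at their own pace and stop on an object; "force" is the grip in N (left out, the last holds). Time passes only in rows, so rows that repeat a pose let the fingers close. It gives the time, the measured TCP pose, the force, the opening and the grip force at its end, in the units of the state.
- sensors.read_state(): the state, without advancing time (a new reading comes with each control period).
- optics.grab_frame(name): name is "scene" or "top" or "wrist"; returns the picture (384x512x3 uint8, red, green, blue); there is no depth.
- optics.camera_info(name): a dict with "mtx" (3x3 intrinsics, pixels), "T" (4x4, takes a point from camera to world coordinates). Camera axes: x right, y down, z forward; pixel columns grow to the right and rows downward; lengths in m; the calibration is good to about 2 mm. A picture is of the moment at which its call begins: read the wrist's pose just before it. camera_info takes no time and is no camera call; for the wrist camera it gives the pose at the moment of the call.
- job.finish_job(): hands the job in; it is judged then, once.
Trained networks look in the newest picture that a camera, given by its name, has taken for a name from the list of things; names that differ only in an ending like _2 or _b are one class to them, and where a whole thing is asked for, a point or a joint stands for the part that bears it (a point fixed in the world has none). Each returns a list of dicts, best first, with "score" (0 to 1); they miss things now and then, are a little off and sometimes report something else, mostly with a low value. They report only what shows in the picture. A call takes as long as a camera call. They do not tell look-alikes from the thing itself.
- nets.find_in(query, camera): "extent" ([left, top, right, bottom] in pixels, round what is visible of it).
- nets.regions_of(query, camera): "pixels" (384x512 bool, what is visible of it) and "extent" ([left, top, right, bottom] in pixels, round what is visible of it).
The state is a dict: "t": time; "q": joint angles; "joint_vel": joint speeds; "effort": joint torques, N m; "eef_pos": TCP position; "tcp_rot": TCP orientation; "contact_force": force on the tool from outside, world axes, zero at the start; "ft_torque": the same for the moment, N m; "opening": finger opening in m; "finger_force": force on a finger pad.
Only numpy, scipy, OpenCV 4.12 (cv2) and the standard library are available. Lean on these libraries where they do the work, as an engineer would, in place of code of your own. Each camera call takes 0.05 s, during which the arm holds its last target. There are 200 camera calls.

TASK

Put the orange-banded sample cup upright on the small lipped pan of the beige sample stage, and ease it gently sideways by feel until it drops inside the lip and sits flat on the pan with no edge on or over the lip, then let go. Do not drop it or press it hard against the stage, and leave the other cups and the white hygrometer where they stand.

Things in the scene. Friction and masses are not known exactly. Their poses are not given: they have to be found in the camera images.
- sample: the sample cup to place: solid upright white cylinder with an orange band and an orange disc on top, 50 mm diameter, 36 mm high, about 160 g (varies by a third). Origin at the centre of its underside, z axis up. Starts standing on the bench.
- stage: sample stage, fixed to the bench: beige block 150 x 150 x 36 mm, on it a dark turntable disc (112 mm diameter, top 40 mm above the bench), and on that a small round aluminium pan with a white floor, trimmed off centre. Origin at the centre of the block's underside, on the bench; z up. More than 25 N between the cup and the stage or pan damages the sample.
- pan_level (a point): point on the stage's vertical centre line at pan floor height, 46 mm above the bench. Pan: outside diameter 60 mm; lip 3 mm wide, top 4 mm above the floor; inside diameter 54 mm (the cup has 2 mm to spare all round). The pan's centre is NOT here: it lies 6 to 8.5 mm away in an unreported direction unrelated to the stage's axes. The pan does not give way when pushed.
- cup_top (a point): centre of the sample cup's top, 36 mm above its underside. A cup set down 3 to 9 mm off the pan's centre leans 0.09 to 0.17 rad, riding on the lip, its low side towards the pan's centre (more than 10 mm off it can lie flat on the lip). Pushed that way, near its foot but above the lip, it slides at 1 to 3 N, drops in and stops against the inside of the lip.
- blue_cup: bystander: like the sample cup but with a blue band and top; stands on the bench. Origin at the centre of its underside.
- green_cup: bystander: like the sample cup but with a green band and top; stands on the bench. Origin at the centre of its underside.
- hygrometer: bystander: white upright display box, 22 x 75 x 70 mm, on the bench to the left of the stage. Origin at the centre of its underside.
There are look-alikes about, which are no part of the job. What is shaped like the sample but purple or yellow is not meant.

How it is judged:
By the outcome, as a careful person would: the job done as asked, in the order asked, and still so for the second after the job is handed in, with the robot touching nothing.
It also fails if it takes over 58 s, if anything falls off the work surface, if the arm or the gripper's body presses on something with over 40 N, if the wrist force passes 120 N, or if a joint passes its speed limit or range.

## Working session

There is one attempt and no reset: what is moved stays moved. The work goes in short steps, Python scripts to look and compute and a tool call to move; the robot and the scene stay as the last step left them, time stands still between calls to the robot, and variables do not carry over. Pictures are saved under pics/ and viewed, at most 10 in all, crops included, and the job is handed in when it is done.

Besides the shell and the picture viewer there is one more tool, called after "Request:" as name(argument=value, ...), one argument or row to a line, values as JSON. send_rows: Moves the arm, as the interface text tells. Its arguments: {"type":"object","properties":{"targets":{"type":"array"},"claw":{"type":"number"},"force":{"type":"number"}},"required":["targets"]}

```bash
mkdir -p pics
cat > h.py <<'E'
import numpy as np, cv2
from rig import sensors, optics, job, nets, ctrl
def ray(cam,u,v,z,info=None):
    i=info or optics.camera_info(cam); K=np.array(i["mtx"]);T=np.array(i["T"])
    d=T[:3,:3]@np.linalg.inv(K)@[u,v,1]; o=T[:3,3]
    return o+d*(z-o[2])/d[2]
def proj(cam,p,info=None):
    i=info or optics.camera_info(cam); K=np.array(i["mtx"]);T=np.linalg.inv(np.array(i["T"]))
    c=K@(T[:3,:3]@np.array(p)+T[:3,3]); return c[:2]/c[2]
def save(name,img,s=1): cv2.imwrite("pics/"+name,cv2.resize(img[:,:,::-1],None,fx=s,fy=s,interpolation=cv2.INTER_CUBIC))
E
python3 - <<'E'
from h import *
a=optics.grab_frame("top"); b=optics.grab_frame("scene")
save("a.png",np.vstack([a,b]),0.78)
for q in ["sample","stage","blue_cup","green_cup","hygrometer"]:
    for r in nets.find_in(q,"top")[:5]:
        e=r["extent"]; c=((e[0]+e[2])/2,(e[1]+e[3])/2)
        print(q,round(r["score"],2),np.round(e),np.round(ray("top",*c,0.036),3))
s=sensors.read_state();print(s["t"],s["tcp_rot"],s["contact_force"],np.round(optics.camera_info("top")["T"],2))
E
```

```text
sample 0.81 [276. 199. 294. 217.] [ 0.449 -0.091  0.036]
sample 0.75 [318. 233. 336. 252.] [ 0.354 -0.202  0.036]
sample 0.25 [174. 150. 246. 223.] [0.511 0.114 0.036]
stage 0.88 [175. 153. 242. 220.] [0.512 0.118 0.036]
blue_cup 0.74 [310. 144. 330. 164.] [ 0.601 -0.195  0.036]
blue_cup 0.74 [311. 194. 331. 215.] [ 0.458 -0.19   0.036]
green_cup 0.63 [356. 172. 374. 186.] [ 0.527 -0.317  0.036]
hygrometer 0.74 [114. 152. 148. 172.] [0.583 0.332 0.036]
0.35 [ 1.71561142e-01  9.85173457e-01 -1.81221150e-04 -1.76266618e-05] [0.1918674  0.12795063 0.1120751 ] [[-0.02 -0.99  0.16  0.31]
 [-1.    0.01 -0.03  0.03]
 [ 0.02 -0.16 -0.99  1.1 ]
 [ 0.    0.    0.    1.  ]]
```

View pics/a.png

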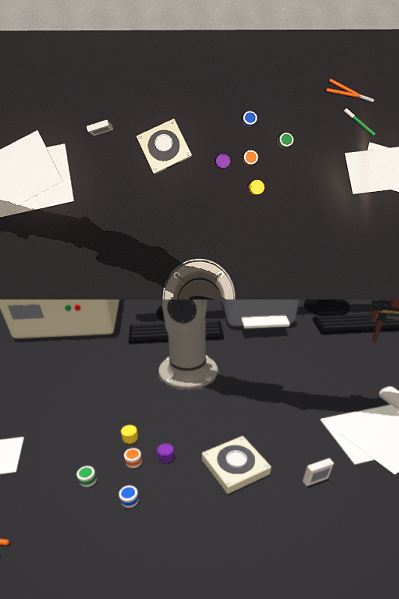

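The picture (scaled 0.78) shows five cups. In full top-image pixels:
- Orange band, about (322,202): fits the description.
- Purple (285,206) and yellow (329,240): look-alikes.
- Blue (320,152) and green (367,179): bystanders.

I'll confirm orange in a crop.

Run:
```python
from h import *
a=optics.grab_frame("top"); I=optics.camera_info("top")
save("b.png",a[135:260,160:385],3)
hsv=cv2.cvtColor(a,cv2.COLOR_RGB2HSV)
m=((hsv[...,0]>5)&(hsv[...,0]<20)&(hsv[...,1]>150)).astype(np.uint8); m[:,400:]=0;m[:130]=0
n,l,st,c=cv2.connectedComponentsWithStats(m)
for i in range(1,n):
  if st[i,4]>20: print(st[i],c[i],ray("top",*c[i],0.036))
g=nets.regions_of("stage","top")[0]["pixels"].astype(np.uint8)
r=cv2.minAreaRect(cv2.findContours(g,0,1)[0][0]);print(r,ray("top",*r[0],0.036), ray("top",*np.array([163.5,142.7])/.78,.05))
s=sensors.read_state();print(s["t"]);w=optics.camera_info("wrist")
from scipy.spatial.transform import Rotation as R
T=np.eye(4);T[:3,:3]=R.from_quat(s["tcp_rot"]).as_matrix();T[:3,3]=s["eef_pos"]
print(np.round(np.linalg.inv(T)@w["T"],3),w["mtx"],R.from_quat(s["tcp_rot"]).as_matrix().round(3),ctrl.hold_point_z)
```

```text
[315 195  14  13 143] [321.3986014 201.       ] [ 0.46733081 -0.19151468  0.036     ]
[311 200  13  12  28] [315.03571429 207.03571429] [ 0.45083242 -0.17319561  0.036     ]
((209.73097229003906, 187.1260986328125), (56.25163650512695, 56.22333908081055), 64.88516235351562) [0.51019069 0.11530464 0.036     ] [0.51915735 0.11444326 0.05      ]
0.45
[[ 0.    -0.956 -0.293  0.081]
 [ 1.     0.    -0.    -0.001]
 [ 0.    -0.293  0.956 -0.161]
 [ 0.     0.     0.     1.   ]] [[338.54697256   0.         259.135365  ]
 [  0.         338.54697256 193.8705852 ]
 [  0.           0.           1.        ]] [[-0.941  0.338 -0.   ]
 [ 0.338  0.941 -0.   ]
 [-0.    -0.    -1.   ]] 0.0187
```

View pics/b.png

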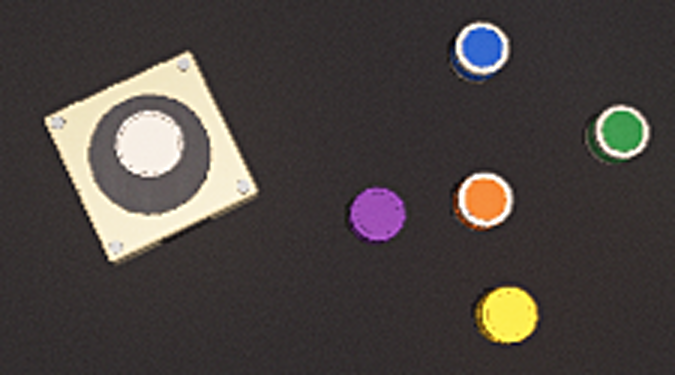

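The crop confirms it: the orange cup is at full-image (321,201), world about (0.466, -0.192). The pan shows as the white disc at full-image (210,183). On the way I'll take a wrist view over the stage.

Request:
send_rows(
  targets=[
    [0.11,-0.17,0,-0.02],
    [0.22,-0.34,0,-0.04],
    [0.33,-0.51,0,-0.06],
    [0.44,-0.68,0,-0.08],
    [0.55,-0.84,0,-0.1],
    [0.65,-1,0,-0.12],
    [0.65,-1,0,-0.14],
    [0.65,-1,0,-0.14],
  ],
  claw=87,
)

```text
t: 1.45
eef_pos: [0.4234, 0.335, 0.2229]
tcp_rot: [0.383, 0.924, 0.0, 0.0]
contact_force: [-0.3, 0.8, -0.3]
opening: 0.0868
finger_force: 0.0
```

Request:
send_rows(
  targets=[
    [0.1,-0.18,-0.05],
    [0.2,-0.36,-0.12],
    [0.3,-0.55,-0.18],
    [0.33,-0.73,-0.24],
    [0.33,-0.73,-0.24],
    [0.33,-0.73,-0.24],
  ],
)

```text
invalid input
```

Request:
send_rows(
  targets=[
    [0.1,-0.18,-0.05,0],
    [0.2,-0.36,-0.12,0],
    [0.3,-0.55,-0.18,0],
    [0.33,-0.73,-0.24,0],
    [0.33,-0.73,-0.24,0],
    [0.33,-0.73,-0.24,0],
  ],
)

```text
t: 2.2
eef_pos: [0.5221, 0.1176, 0.1507]
tcp_rot: [0.381, 0.924, 0.0, -0.0]
contact_force: [0.3, 0.2, 0.4]
opening: 0.0874
finger_force: 0.0
```

```bash
cat >> h.py <<'E'
def fitpan(a,I,guess,z=0.046):
    # white floor, least-squares circle on back-projected boundary
    hsv=cv2.cvtColor(a,cv2.COLOR_RGB2HSV)
    return hsv
E
python3 - <<'E'
from h import *
s=sensors.read_state();I=optics.camera_info("wrist");a=optics.grab_frame("wrist")
np.savez("w1.npz",a=a,T=I["T"],mtx=I["mtx"])
print(np.round(s["q"],2),s["t"],s["eef_pos"],I["T"].round(3).tolist())
save("c.png",a,1.5)
E
```

```text
[-0.59  0.34  0.31  1.98 -0.14  0.84  0.58] 2.2 [0.52206679 0.11762134 0.15066355] [[0.705, 0.678, 0.207, 0.465], [0.709, -0.674, -0.206, 0.174], [-0.0, 0.292, -0.956, 0.312], [0.0, 0.0, 0.0, 1.0]]
```

View pics/c.png

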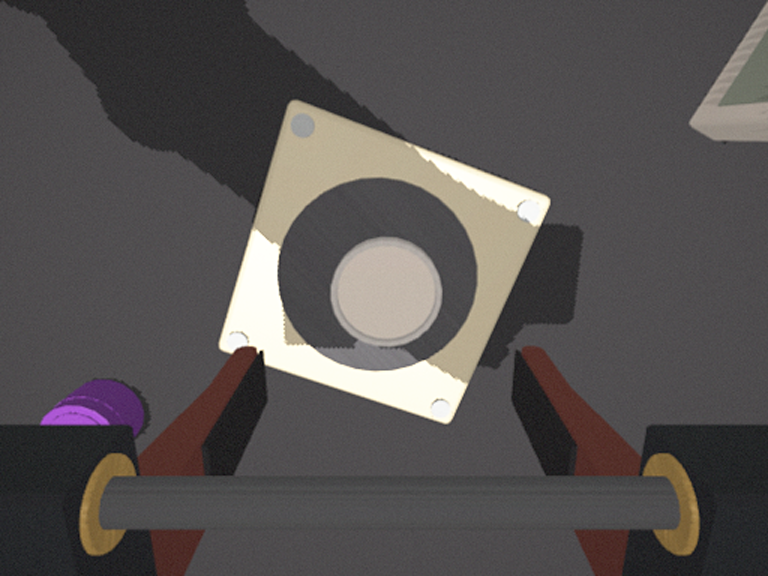

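The wrist view shows the stage with the pan at about (386,291) and the turntable at about (378,274), both in 1.5x pixels. Next I'll fit both circles in world coordinates.

```bash
cat >> h.py <<'E'
from scipy.optimize import least_squares
def circ(a,I,c0,r,z,sgn,tol=.005):
    """fit known-radius circle; edge = steepest radial change (sgn: +1 brighter inside)"""
    g=cv2.GaussianBlur(cv2.cvtColor(a,cv2.COLOR_RGB2GRAY),(3,3),0).astype(np.float32); c=np.array(c0[:2],float)
    for it in range(3):
        rr=np.arange(r-tol,r+tol,.0002); P=[]
        for th in np.arange(0,2*np.pi,.05):
            d=np.array([np.cos(th),np.sin(th)])
            pts=np.array([proj(None,[*(c+q*d),z],I) for q in rr],np.float32)
            v=cv2.remap(g,pts[:,:1].copy(),pts[:,1:].copy(),1)[:,0]
            gr=-sgn*(v[5:]-v[:-5]); k=gr.argmax()
            if gr[k]>8: P.append(c+(rr[k]+.0005)*d)
        P=np.array(P)
        s=least_squares(lambda x:np.hypot(*(P-x[:2]).T)-x[2],[*c,r],loss="soft_l1",f_scale=.0004); c=s.x[:2]
    return s.x,len(P),np.sqrt(np.median(s.fun**2))
E
python3 - <<'E'
from h import *
d=np.load("w1.npz");I=dict(mtx=d["mtx"],T=d["T"]);a=d["a"]
p0=ray(None,386/1.5,291/1.5,.05,I);t0=ray(None,378/1.5,274/1.5,.04,I);print(p0,t0)
print("pan outer",circ(a,I,p0,.030,.050,1)); print("pan inner",circ(a,I,p0,.027,.046,1,.002))
print("table",circ(a,I,t0,.056,.040,-1))
E
```

```text
[0.52043371 0.11626675 0.05      ] [0.51246158 0.1178815  0.04      ]
pan outer (array([0.52120201, 0.1152036 , 0.03045454]), 126, np.float64(0.00033181656624914655))
pan inner (array([0.52015431, 0.1164665 , 0.02816185]), 124, np.float64(0.00015203458158633693))
table (array([0.51409117, 0.11513677, 0.05554507]), 126, np.float64(0.00016144267972060443))
```

Request:
send_rows(
  targets=[
    [-0.03,-0.19,0,0],
    [-0.06,-0.38,0,0],
    [-0.1,-0.57,0,0],
    [-0.14,-0.76,0,0],
    [-0.17,-0.92,-0.03,0],
    [-0.19,-1,-0.05,0],
    [-0.19,-1,-0.05,0],
    [-0.19,-1,-0.05,0],
  ],
)

```text
t: 3.25
eef_pos: [0.4664, -0.1814, 0.136]
tcp_rot: [0.381, 0.925, 0.001, 0.0]
contact_force: [1.0, 0.0, -1.0]
opening: 0.0871
finger_force: 0.0
```

Run:
```python
from h import *
s=sensors.read_state();I=optics.camera_info("wrist");a=optics.grab_frame("wrist")
print(np.round(s["q"],2),s["t"],s["eef_pos"])
save("d.png",a,1.2)
hsv=cv2.cvtColor(a,cv2.COLOR_RGB2HSV)
m=((hsv[...,0]>4)&(hsv[...,0]<20)&(hsv[...,1]>130)).astype(np.uint8)
n,l,st,c=cv2.connectedComponentsWithStats(m)
for i in range(1,n):
  if st[i,4]>60: print(st[i],c[i],ray(None,*c[i],.036,I))
i=1+st[1:,4].argmax(); print("outer",circ(a,I,ray(None,*c[i],.036,I),.025,.036,1));
```

```text
[-0.1   0.32  0.42  2.07 -0.18  0.78  1.22] 3.25 [ 0.46643173 -0.18135708  0.13601546]
[225 168  57  25 210] [253.61428571 175.2952381 ] [ 0.45168278 -0.17371146  0.036     ]
[ 229  183   47   44 1638] [251.58119658 204.48778999] [ 0.46781347 -0.19218973  0.036     ]
[ 53 302  38  68 811] [ 68.28236745 335.14549938] [ 0.43853843 -0.4029754   0.036     ]
[429 302  37  68 904] [451.29424779 336.23119469] [ 0.68912791 -0.15209633  0.036     ]
outer (array([ 0.46701115, -0.19111429,  0.02536053]), 126, np.float64(0.000452197801430165))
```

View pics/d.png

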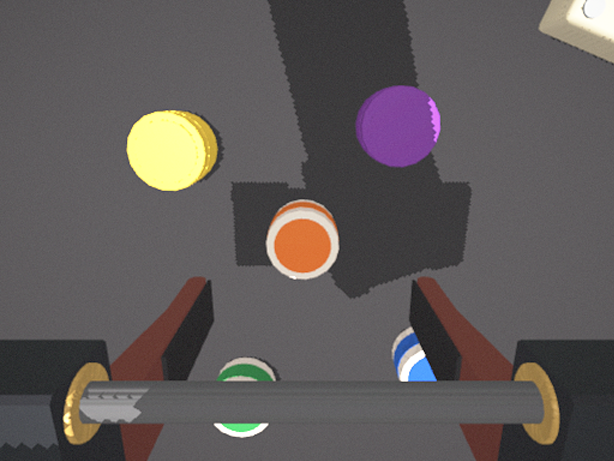

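The orange cup is at 1.2x pixel (302,245), world about (0.4675, -0.192). The fingers clear the neighbouring cups, so I'll descend and grip.

Request:
send_rows(
  targets=[
    [0.004,-0.035,-0.1,0],
    [0.004,-0.035,-0.2,0],
    [0.004,-0.035,-0.3,0],
    [0.004,-0.035,-0.38,0],
    [0.004,-0.035,-0.42,0],
    [0.004,-0.035,-0.42,0],
  ],
)

```text
t: 4.05
eef_pos: [0.4665, -0.1932, 0.0094]
tcp_rot: [0.382, 0.924, 0.0, -0.001]
contact_force: [-0.6, 0.0, 0.6]
opening: 0.0871
finger_force: 0.0
```

Request:
send_rows(
  targets=[
    [0,0,0,0],
    [0,0,0,0],
    [0,0,0,0],
    [0,0,0,0],
    [0,0,0,0],
    [0,0,0,0],
    [0,0,0,0],
    [0,0,0,0],
  ],
  claw=44,
  force=12,
)

```text
t: 5.05
eef_pos: [0.4669, -0.1941, 0.01]
tcp_rot: [0.382, 0.924, 0.0, 0.0]
contact_force: [0.0, 1.1, 5.3]
opening: 0.0486
finger_force: 12.0
```

Request:
send_rows(
  targets=[
    [0,0,0.03,0],
    [0,0,0.1,0],
    [0,0,0.2,0],
    [0,0,0.3,0],
    [0,0,0.37,0],
    [0,0,0.37,0],
    [0,0,0.37,0],
  ],
)

```text
t: 5.92
eef_pos: [0.4655, -0.194, 0.1199]
tcp_rot: [0.382, 0.924, -0.0, -0.001]
contact_force: [-0.1, -0.8, -2.1]
opening: 0.0485
finger_force: 12.0
```

Run:
```python
from h import *
s=sensors.read_state();I=optics.camera_info("wrist");a=optics.grab_frame("wrist")
print(s["t"],s["eef_pos"],s["contact_force"],s["opening"],s["finger_force"])
save("e.png",a[180:],1.2)
hsv=cv2.cvtColor(a,cv2.COLOR_RGB2HSV)
m=((hsv[...,0]>4)&(hsv[...,0]<20)&(hsv[...,1]>130)).astype(np.uint8)
n,l,st,c=cv2.connectedComponentsWithStats(m)
for i in range(1,n):
  if st[i,4]>60: print(st[i],c[i],ray(None,*c[i],s["eef_pos"][2]-.0095+.036,I))
```

```text
5.925 [ 0.46550945 -0.19400147  0.11987814] [-0.13868557 -0.77818588 -2.12494107] 0.04850613561588701 11.99924111366272
[ 208  205  103   48 1003] [259.56530409 218.49252243] [ 0.44524783 -0.17437223  0.14637814]
[ 217  237   85   76 5091] [259.07248085 274.37163622] [ 0.46407646 -0.19346551  0.14637814]
[141 302  24  68 565] [149.8159292  336.23893805] [ 0.45080835 -0.25397179  0.14637814]
[354 302  24  68 571] [368.69702277 336.69702277] [ 0.52477367 -0.1800947   0.14637814]
```

View pics/e.png

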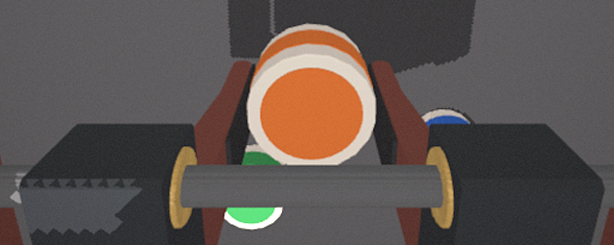

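The cup is held squarely, with a weight of about 2 N. Carrying it to the pan now.

Request:
send_rows(
  targets=[
    [0.03,0.16,0,0],
    [0.06,0.34,0,0],
    [0.09,0.52,0,0],
    [0.12,0.7,0,0],
    [0.15,0.86,0,0],
    [0.18,0.97,0,0],
    [0.187,1,0,0],
    [0.187,1,0,0],
  ],
)

```text
t: 6.98
eef_pos: [0.5218, 0.1051, 0.1198]
tcp_rot: [0.382, 0.924, -0.001, -0.001]
contact_force: [-1.2, 0.5, -1.4]
opening: 0.0488
finger_force: 12.0
```

Request:
send_rows(
  targets=[
    [0,0.03,-0.03,0],
    [0,0.03,-0.08,0],
    [0,0.03,-0.12,0],
    [0,0.03,-0.15,0],
    [0,0.03,-0.17,0],
    [0,0.03,-0.17,0],
    [0,0.03,-0.17,0],
  ],
)

```text
t: 7.85
eef_pos: [0.5227, 0.1148, 0.0699]
tcp_rot: [0.382, 0.924, 0.0, 0.0]
contact_force: [0.2, -0.1, -2.4]
opening: 0.0485
finger_force: 12.0
```

Run:
```python
from h import *
s=sensors.read_state();I=optics.camera_info("wrist");a=optics.grab_frame("wrist");b=optics.grab_frame("scene")
print(s["t"],s["eef_pos"],s["contact_force"],s["ft_torque"])
u,v=proj("scene",[.52,.115,.05]).astype(int)
save("f.png",np.hstack([cv2.resize(a[120:320,130:390],(416,320)),cv2.resize(b[v-50:v+50,u-60:u+60],(384,320))]),.99)
```

```text
7.85 [0.52273662 0.11480784 0.06994511] [ 0.21383594 -0.06527677 -2.36316836] [-0.03460964  0.04668052  0.03515149]
```

View pics/f.png

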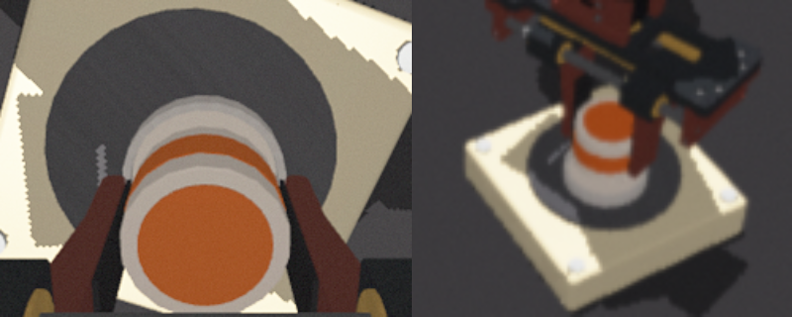

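The cup hangs upright just over the pan. Lowering in small steps and watching the force.

Request:
send_rows(
  targets=[
    [-0.002,0,-0.01,0],
    [-0.002,0,-0.02,0],
    [-0.002,0,-0.03,0],
    [-0.002,0,-0.033,0],
    [-0.002,0,-0.036,0],
    [-0.002,0,-0.036,0],
  ],
)

```text
t: 8.7
eef_pos: [0.5219, 0.1148, 0.0589]
tcp_rot: [0.382, 0.924, 0.0, 0.0]
contact_force: [0.4, -0.3, -1.2]
opening: 0.0484
finger_force: 12.0
```

Request:
send_rows(
  targets=[
    [0,0,-0.002,0],
    [0,0,-0.003,0],
    [0,0,-0.003,0],
  ],
)

```text
t: 9.07
eef_pos: [0.5219, 0.1148, 0.058]
tcp_rot: [0.382, 0.924, 0.0, 0.0]
contact_force: [-0.1, -0.7, -1.1]
opening: 0.0486
finger_force: 12.0
```

Request:
send_rows(
  targets=[
    [0,0,-0.002,0],
    [0,0,-0.003,0],
    [0,0,-0.003,0],
  ],
)

```text
t: 9.45
eef_pos: [0.5218, 0.1148, 0.057]
tcp_rot: [0.382, 0.924, 0.0, -0.0]
contact_force: [0.4, -0.8, -1.6]
opening: 0.0484
finger_force: 12.0
```

Request:
send_rows(
  targets=[
    [0,0,-0.002,0],
    [0,0,-0.003,0],
    [0,0,-0.003,0],
  ],
)

```text
t: 9.82
eef_pos: [0.5219, 0.1148, 0.0561]
tcp_rot: [0.382, 0.924, 0.0, -0.0]
contact_force: [0.2, 1.5, -1.0]
opening: 0.0486
finger_force: 12.0
```

Request:
send_rows(
  targets=[
    [0,0,-0.001,0],
    [0,0,-0.002,0],
    [0,0,-0.002,0],
  ],
)

```text
t: 10.2
eef_pos: [0.5219, 0.1148, 0.056]
tcp_rot: [0.382, 0.924, 0.0, -0.0]
contact_force: [-2.2, -1.7, 4.0]
opening: 0.0486
finger_force: 12.0
```

Request:
send_rows(
  targets=[
    [0,0,-0.001,0],
    [0,0,-0.002,0],
    [0,0,-0.002,0],
  ],
)

```text
t: 10.58
eef_pos: [0.5219, 0.1148, 0.0559]
tcp_rot: [0.382, 0.924, 0.0, -0.0]
contact_force: [-4.5, -0.8, 12.1]
opening: 0.0485
finger_force: 12.0
```

Floor contact came at z = 0.056, which is the height expected for sitting on the pan floor (on the lip it would be 0.060). I'll ease off and feel sideways for the play inside the lip.

Request:
send_rows(
  targets=[
    [0,0,0.003,0],
    [-0.002,0,0.003,0],
    [-0.002,0,0.003,0],
  ],
)

```text
t: 10.95
eef_pos: [0.5219, 0.1149, 0.056]
tcp_rot: [0.382, 0.924, 0.0, 0.001]
contact_force: [0.9, 0.5, 1.0]
opening: 0.0488
finger_force: 12.0
```

Request:
send_rows(
  targets=[
    [-0.001,0,0,0],
    [-0.002,0,0,0],
    [-0.003,0,0,0],
    [-0.003,0,0,0],
  ],
)

```text
t: 11.45
eef_pos: [0.5207, 0.1149, 0.056]
tcp_rot: [0.382, 0.924, 0.0, 0.0]
contact_force: [2.7, 0.1, 1.2]
opening: 0.0487
finger_force: 12.0
```

Request:
send_rows(
  targets=[
    [-0.001,0,0,0],
    [-0.002,0,0,0],
    [-0.003,0,0,0],
    [-0.003,0,0,0],
  ],
)

```text
t: 11.95
eef_pos: [0.5198, 0.1149, 0.056]
tcp_rot: [0.382, 0.924, 0.0, 0.0]
contact_force: [2.6, -0.2, 1.6]
opening: 0.0484
finger_force: 12.0
```

Run:
```python
from h import *
s=sensors.read_state();b=optics.grab_frame("scene");a=optics.grab_frame("wrist")
print(s["t"],s["eef_pos"],s["contact_force"],s["ft_torque"])
u,v=proj("scene",[.52,.115,.05]).astype(int)
save("g.png",np.hstack([cv2.resize(a[120:320,130:390],(416,320)),cv2.resize(b[v-50:v+50,u-60:u+60],(384,320))]),.99)
```

```text
11.95 [0.51981111 0.11487738 0.05603278] [ 2.62520861 -0.19799007  1.5976177 ] [ 0.0820737  -0.71502344 -0.02100421]
```

View pics/g.png

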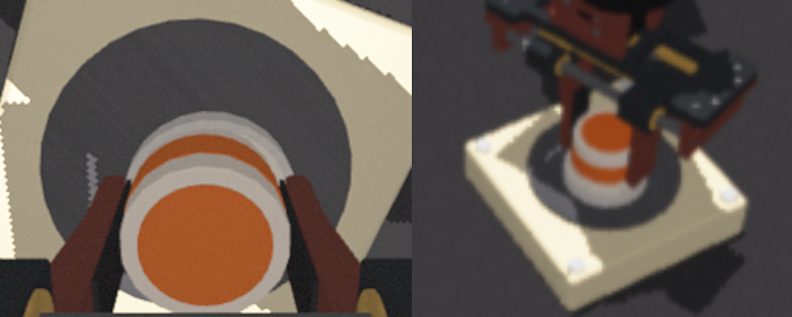

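The cup slides on the floor at about 2.6 N with its height unchanged, so it is inside the lip. I'll centre it by a millimetre, release, and rise.

Request:
send_rows(
  targets=[
    [0.002,0,0,0],
    [0.003,0,0,0],
    [0.003,0,0,0],
  ],
  force=4,
)

```text
t: 12.42
eef_pos: [0.5198, 0.1148, 0.0559]
tcp_rot: [0.382, 0.924, -0.0, -0.001]
contact_force: [1.0, 0.2, 5.4]
opening: 0.049
finger_force: 4.0
```

Request:
send_rows(
  targets=[
    [0,0,0,0],
    [0,0,0,0],
    [0,0,0,0],
    [0,0,0,0],
    [0,0,0,0],
    [0,0,0,0],
  ],
  claw=80,
)

```text
t: 13.18
eef_pos: [0.5203, 0.1148, 0.0558]
tcp_rot: [0.382, 0.924, -0.0, -0.0]
contact_force: [0.4, 0.7, 0.6]
opening: 0.0798
finger_force: 0.0
```

Request:
send_rows(
  targets=[
    [0,0,0.03,0],
    [0,0,0.08,0],
    [0,0,0.14,0],
    [0,0,0.2,0],
    [0,0,0.27,0],
    [0,0,0.33,0],
    [0,0,0.33,0],
    [0,0,0.33,0],
  ],
)

```text
t: 14.18
eef_pos: [0.5201, 0.1148, 0.1548]
tcp_rot: [0.382, 0.924, 0.0, -0.0]
contact_force: [-0.0, -0.9, -0.0]
opening: 0.08
finger_force: 0.0
```

Run:
```python
from h import *
s=sensors.read_state();I=optics.camera_info("wrist");a=optics.grab_frame("wrist");b=optics.grab_frame("scene")
print(s["t"],s["eef_pos"],s["contact_force"])
hsv=cv2.cvtColor(a,cv2.COLOR_RGB2HSV)
m=((hsv[...,0]>4)&(hsv[...,0]<20)&(hsv[...,1]>130)).astype(np.uint8)
n,l,st,c=cv2.connectedComponentsWithStats(m)
for i in range(1,n):
  if st[i,4]>60: print(st[i],c[i],ray(None,*c[i],.082,I))
u,v=proj("scene",[.52,.115,.05]).astype(int)
save("h.png",np.hstack([cv2.resize(a[60:320,130:390],(320,320)),cv2.resize(b[v-50:v+50,u-70:u+70],(448,320))]),1)
```

```text
14.175 [0.52009443 0.11478789 0.15480618] [-0.00708218 -0.85529087 -0.03688854]
[229 164  60  22 225] [258.76444444 170.44444444] [0.50093033 0.13258392 0.082     ]
[ 233  180   53   50 2056] [258.74319066 204.2057393 ] [0.51877309 0.11474427 0.082     ]
[ 69 302  35  68 840] [ 82.33333333 336.35238095] [ 0.49729174 -0.07075363  0.082     ]
[416 302  34  68 835] [436.26467066 336.20838323] [0.70458622 0.13730486 0.082     ]
```

View pics/h.png

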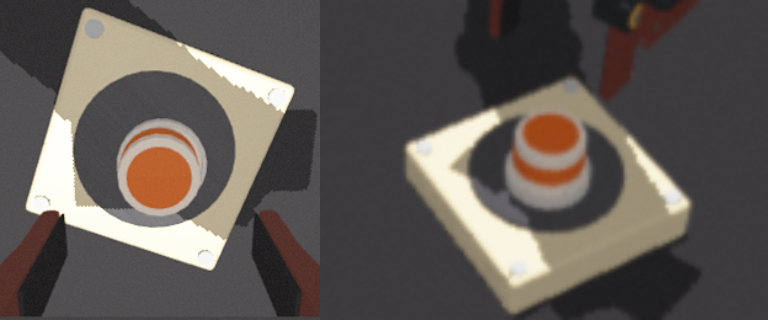

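The picture shows the cup standing upright on the pan. A numerical check for lean: the orange disc back-projected to z = 0.082 should come out round from several views.

Run:
```python
from h import *
def outline(a,I,c,z):
    hsv=cv2.cvtColor(a,cv2.COLOR_RGB2HSV)
    m=((hsv[...,0]>4)&(hsv[...,0]<20)&(hsv[...,1]>130)).astype(np.uint8)
    n,l,st,cc=cv2.connectedComponentsWithStats(m)
    u=proj(None,c,I); i=l[int(u[1]),int(u[0])]
    k=max(cv2.findContours((l==i).astype(np.uint8),0,1)[0],key=cv2.contourArea)[:,0]
    return cv2.fitEllipse(np.array([ray(None,*p,z,I)[:2]*1e3 for p in k],np.float32))
for n in ("wrist","scene","top"):
    I=optics.camera_info(n);a=optics.grab_frame(n)
    print(n,outline(a,I,[.519,.115,.082],.082))
I=optics.camera_info("wrist");a=optics.grab_frame("wrist")
print("pan/table",circ(a,I,[.514,.1155],.056,.040,-1))
```

```text
wrist ((519.0635375976562, 114.51744842529297), (37.71510696411133, 37.79521179199219), 86.80059051513672)
scene ((520.3671264648438, 115.83265686035156), (34.48870849609375, 36.41551971435547), 10.304685592651367)
top ((545.5170288085938, -25.849273681640625), (1198.712646484375, 1643.3775634765625), 179.93218994140625)
pan/table (array([0.51395826, 0.11481117, 0.05555943]), 126, np.float64(0.00014548977764710993))
```

The wrist view gives a round disc (37.7 x 37.8 mm), so the cup is not leaning. Handing in.

```bash
python3 -c "
from rig import job
print(job.finish_job())"
```

```text
the job is handed in; nothing more can be done
None
```

The orange-banded cup is on the pan inside the lip, sitting flat and released, and I have handed the job in; it went straight in at floor height, so the gentle sideways move only confirmed it was free inside the lip, and the other cups and the hygrometer were not touched.

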